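Check a lift spindle's thread with a pitch gauge leaf

TASK

Slide the blue dust cover along the spindle to its other end so that the threads beside the metal ledge are clear. Then take the thread gauge leaf whose pitch matches the spindle, lay it flat on the ledge and slide it, without forcing it, into the threads until every tooth is fully home, and let go of it there. Leave the other leaf and the things around where they are.

Things in the scene. Friction and masses are not known exactly. Their poses are not given: they have to be found in the camera images.
- stand: fixed stand with a horizontal steel spindle along y. Origin: middle of the stand at bench level, straight below the spindle's axis; z up, -x is the ledge side. Grey base 10 mm thick, x from -82 to +43, y from -150 to +150 mm; two end blocks at y = +-141 mm, 56 mm high. A matching leaf fully home lies with its axes along the stand's, origin at x = -42 mm, z = 30 mm, y = a multiple of 10 mm.
- spindle (a point): middle of the spindle on its axis, 33 mm above the stand's origin, axes as the stand's. Crest diameter 44 mm; threaded from y = -130 to +130 mm: pitch 10 mm, 5.5 mm deep, 60 degree flanks, ring-shaped grooves (no lead) centred at y = whole multiples of 10 mm from here.
- ledge (a point): middle of the flat top of the aluminium ledge beside the spindle, 30 mm above the bench, axes as the stand's. The top is 56 x 122 mm (x, y), in the stand's frame x from -80 to -24 mm, y from -125 to -3 mm.
- cover (a joint): slide of the dust cover along the stand's +y, in m: 0 = over the threads beside the ledge, 0.12 = other end stop, ledge clear. It stays where it is left; it takes about 2 N to move, plus drag of 4 N per m/s.
- cover_grip (a point): middle of the black grip tab on top of the blue dust cover. The cover is a hood 60 x 125 mm (x, y) whose top is 64 mm above the bench; the tab is 14 x 34 mm (x, y), from 64 to 98 mm above the bench, and this point is 85 mm above the bench. Axes as the stand's.
- leaf_10: thread gauge leaf with green tab, loose, about 160 g: flat steel plate 40 x 76 x 6 mm (x, y, z) with 7 teeth, 10 mm pitch, 5 mm high, along its +x edge. Origin: centre of the plate's underside; x points out along the teeth, z up. Plate edge at x = +20 mm, tooth tips at +25 mm; the middle tooth is at y = 0.
- leaf_10_grip (a point): middle of the upright grip tab of leaf_10, at (-10, 0, 40) mm from the leaf's origin; axes as the leaf's. The tab is 12 x 34 mm (x, y), from 6 to 56 mm above the leaf's underside.
- leaf_14_grip (a point): middle of the upright grip tab of leaf_14, at (-10, 0, 40) mm from the leaf's origin; axes as the leaf's. The tab is 12 x 34 mm (x, y), from 6 to 56 mm above the leaf's underside.
- leaf_14: thread gauge leaf with orange tab, loose, about 160 g: flat steel plate 40 x 76 x 6 mm (x, y, z) with 5 teeth, 14 mm pitch, 7 mm high, along its +x edge. Origin: centre of the plate's underside; x points out along the teeth, z up. Plate edge at x = +20 mm, tooth tips at +27 mm; the middle tooth is at y = 0.
- leaf_10_left (a point): on leaf_10: underside of the plate's toothed edge (between the teeth, not at their tips), near its +y end: at (20, 35, 0) mm from the leaf's origin. About 22 mm to -x of the stand's origin when home.
- leaf_10_right (a point): the same near its -y end: at (20, -35, 0) mm.
- vial: small capped amber sample jar, 42 mm across, 85 mm high; bystander. Origin at the centre of its foot.
- wrench: steel spanner lying on the bench, 160 mm; bystander.
- driver: screwdriver with a red handle lying on the bench, 170 mm; bystander.
Things that resemble listed ones, but are neither listed nor needed, are in the scene too. Leave any red look-alike of the leaf_10 alone.

How it is judged (in metres and radians):
On the way, in this order (a step that is already met when the one before it is completed fails the run):
1. the dust cover is slid to its other end (value of joint cover above 0.108 m), for 0.2 s.
2. the matching leaf sits flat and fully home in the threads (x of leaf_10_left in the frame of stand between -0.024 and -0.019 m and x of leaf_10_right in the frame of stand between -0.024 and -0.019 m and z of leaf_10 in the frame of stand between 0.028 and 0.032 m and angle between leaf_10's own z axis and vertical below 0.035 rad and y of leaf_10 in the frame of stand between -0.105 and -0.03 m), for 0.3 s.
At the end, for the whole second after the job is handed in: The cover stands within 12 mm of its far end; the 10 mm leaf lies flat on the ledge (within 2 mm in height, 2 degrees), both ends of its toothed edge within 2 mm of fully home against the spindle's crests, released and at rest (all of step 2 and value of joint cover above 0.108 m and linear speed of leaf_10 below 0.01 m/s and angular speed of leaf_10 below 0.1 rad/s); the robot touches nothing.
It fails at once if the leaf is forced: pressed on the spindle stand with more than 45 N (contact force between leaf_10 and stand above 45 N).
It fails at once if the other leaf or a bystander is moved more than 30 mm (distance of any of leaf_14, vial, wrench, driver from where it was at the start of the episode above 0.03 m).
It also fails if it takes over 50 s, if anything falls off the work surface, if the arm or the gripper's body presses on something with over 40 N, if the wrist force passes 120 N, or if a joint passes its speed limit or range.

ROBOT

A 6-joint arm with a two-finger parallel gripper is mounted at the origin on the work surface. World frame = base frame: x ahead of the robot, y to its left, z up, the work surface at z = 0. Lengths are in m, angles in degrees, forces in N, time in s.
With the tool pointing down it reaches from about 0.35 to 0.875 m from the base axis. Payload 4.2 kg.
Tool frame: the origin (TCP) lies between the finger pads; the fingertips stand 25 mm ahead of it and the grasp point (between the pads) lies 6 mm ahead of it (r.tips_ahead is the distance from the TCP to the fingertips, in m); z points along the fingers, y is the direction in which the jaws open and shut (so a half turn about z gives the same grasp; the last joint's range is limited). The gripper opens to 87 mm and grips with 3 to 60 N. Pads are 19 mm wide; open, the fingers measure 117 mm over their backs; the gripper's body (75 mm by 190 mm) begins 51 mm behind the grasp point.
Start: joints at [80.248, 22.042, 0.453, 0, -68.411, -14.817], TCP at [0.26, 0.568, 0.248] pointing down, gripper open.
Joint ranges: [-179.83, 179.83], [-69.29, 118.12], [-61.27, 80.66], [-181.25, 117.63], [-171.15, -9.14], [-177.46, 177.46]. Speed limits (degrees/s): [159.86, 159.86, 180, 180, 180, 180].

INTERFACE

Orientations are given as a 3x3 rotation matrix whose columns are the frame's x, y, z axes.
In Python, from station import r, vision, finish_job gives the robot as it stands.
- The arm moves only by the shell command python3 -m jog 'ROWS'. ROWS is a JSON object of lists of equal length, an entry for each row: "rot": the turn, a rotation vector about the world's x, y, z in degrees, a list of three; "delta_pos": the shift along the world's x, y, z in mm, a list of three; "grip": the opening in per cent of the stroke, from 0 (shut) to 100 (fully open). A call has 1 to 10 rows; each row shifts and turns the commanded pose from where the row before left it; what a row does not reach is not made up. A row lasts 1/12 s, in which the tool goes at most 41.7 mm and 7.16 degrees, less where a joint would pass 70% of its speed; a pose out of reach is approached as far as the arm can. A call with a gripper value outside its range is refused whole. The fingers move at their own pace and stop on an object; the grip force is fixed at half the most. Time passes only in rows, so rows that do not move let the fingers close. It gives the time, the measured TCP pose, the force and the opening at its end, in the units of the state.
- r.sense(): the state, without advancing time (a new reading comes with each control period).
- vision.capture(name): name is "side" or "top" or "wrist"; returns a dict with "frame" (400x640x3 uint8, red, green, blue), "K" (3x3 intrinsics, pixels), "xyz" and "orientation" of the camera in the world. Camera axes: x right, y up, looking along -z (the intrinsics and any distortion apply to the point x, -y, -z); pixel columns grow to the right and rows downward; lengths in m; the calibration is good to about 2 mm. A picture is of the moment at which its call begins. There is no depth.
- finish_job(): hands the job in, once; it reports no verdict.
The state is a dict: "time_s": time; "joints": joint angles; "joint_velocities": joint speeds; "effort": joint torques, N m; "tcp_pos": TCP position; "ee_rot": TCP orientation; "wrist_force": force on the tool from outside, world axes, zero at the start; "moment": the same for the moment, N m; "gripper_width": opening from 0.0 (shut) to 1.0 (fully open).
Only numpy, scipy, OpenCV 4.12 (cv2) and the standard library are available. Lean on these libraries where they do the work, as an engineer would, in place of code of your own. Each camera call takes 0.05 s, during which the arm holds its last target. There are 200 camera calls.

## Working session

There is one attempt and no reset: what is moved stays moved. The work goes in short steps, Python scripts to look and compute and a shell command to move; the robot and the scene stay as the last step left them, time stands still between calls to the robot, and variables do not carry over. Pictures are saved under pics/ and viewed, about 8 in all and at most 12, crops included, and the job is handed in when it is done.

```bash
mkdir -p pics; ls
cat > h.py <<'E'
import numpy as np, cv2
from station import r, vision
def snap(n,f):
    c=vision.capture(n); cv2.imwrite(f'pics/{f}.png',c['frame'][:,:,::-1]); np.savez(f'pics/{f}.npz',K=c['K'],x=c['xyz'],R=c['orientation'],im=c['frame']); return c
def plane(f,uv,z):
    d=np.load(f'pics/{f}.npz'); uv=np.atleast_2d(uv).astype(float)
    q=np.c_[uv,np.ones(len(uv))]@np.linalg.inv(d['K']).T*[1,-1,-1]
    q=q@np.array(d['R']).T; x=np.array(d['x']); return x+q*((z-x[2])/q[:,2])[:,None]
def proj(f,P):
    d=np.load(f'pics/{f}.npz'); p=(np.atleast_2d(P)-d['x'])@d['R']*[1,-1,-1]; p=p@d['K'].T; return p[:,:2]/p[:,2:]
E
python3 - <<'E'
from h import *
a=snap('top','t0'); b=snap('side','s0')
print(a.keys(),a['xyz'],a['K'],b['xyz']); print(r.sense()['time_s'],r.sense()['ee_rot'])
cv2.imwrite('pics/ts.png',np.vstack([a['frame'],b['frame']])[:,:,::-1]) 
cv2.imwrite('pics/t0b.png',cv2.resize(a['frame'][:,:,::-1],(800,500)));cv2.imwrite('pics/s0b.png',cv2.resize(b['frame'][:,:,::-1],(800,500)))
E
```

```text
pics
dict_keys(['frame', 'K', 'xyz', 'orientation']) [ 0.40826242 -0.02138661  1.31905752] [[425.68032553   0.         323.43029913]
 [  0.         425.68032553 204.95828481]
 [  0.           0.           1.        ]] [ 0.09273209 -0.75789279  0.90848414]
0.1 [[ 9.09400942e-01 -4.15919941e-01 -7.27703651e-04]
 [-4.15920567e-01 -9.09399130e-01 -1.81772077e-03]
 [ 9.42532483e-05  1.95570389e-03 -9.99998083e-01]]
```

View pics/t0b.png

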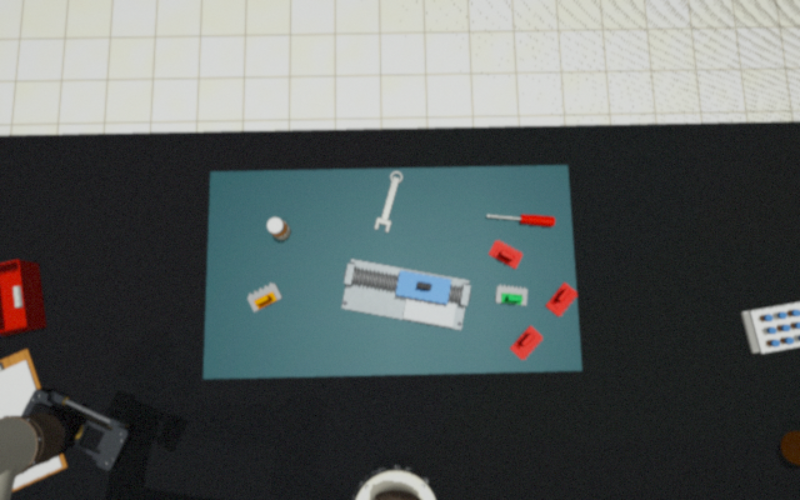

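View pics/s0b.png

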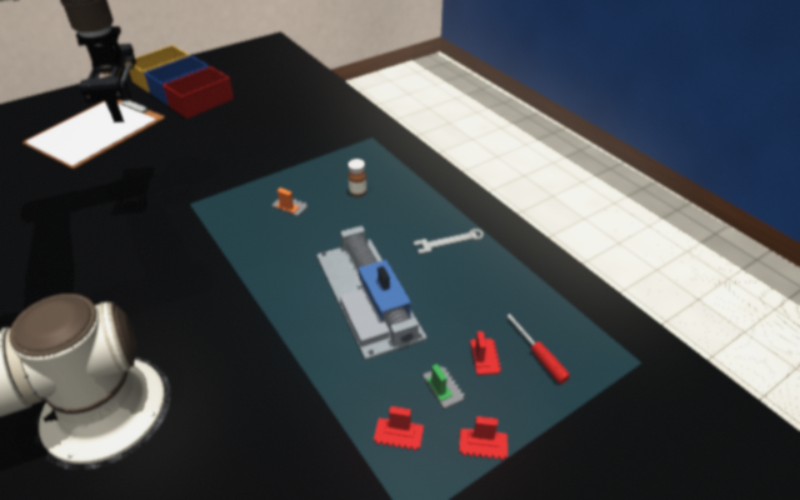

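The top view shows the stand at about (405,293) with the blue cover on the right (world -y) half and the ledge towards the robot. The green leaf is at (511,295) among red look-alikes and the orange leaf is at (264,298). I'll enlarge for measuring.

Run:
```python
from h import *
# average several frames? static scene: single frame is enough
im=np.load('pics/t0.npz')['im'][:,:,::-1]
c=im[198:282,265:435]; c=cv2.resize(c,None,fx=4.7,fy=4.7,interpolation=cv2.INTER_CUBIC); cv2.imwrite('pics/c0.png',c); print(c.shape)
hsv=cv2.cvtColor(im,cv2.COLOR_BGR2HSV)
for n,lo,hi in(('blue',(100,90,90),(125,255,255)),('green',(50,120,60),(75,255,255))):
    m=cv2.inRange(hsv,lo,hi); m[:,:270]=0;m[:,440:]=0
    k=cv2.findContours(m,0,2)[0]; k=max(k,key=cv2.contourArea); print(n,cv2.minAreaRect(k),cv2.boxPoints(cv2.minAreaRect(k)).tolist())
```

```text
(395, 799, 3)
blue ((338.35546875, 229.8806610107422), (42.31755065917969, 19.592803955078125), 10.491477012634277) [[315.7666015625, 235.66050720214844], [319.334228515625, 216.39524841308594], [360.9443359375, 224.10081481933594], [357.376708984375, 243.36607360839844]]
green ((409.3414001464844, 238.90347290039062), (15.280369758605957, 7.391047954559326), 4.763641834259033) [[401.42071533203125, 241.95175170898438], [402.03448486328125, 234.58624267578125], [417.2620849609375, 235.85519409179688], [416.6483154296875, 243.220703125]]
```

View pics/c0.png

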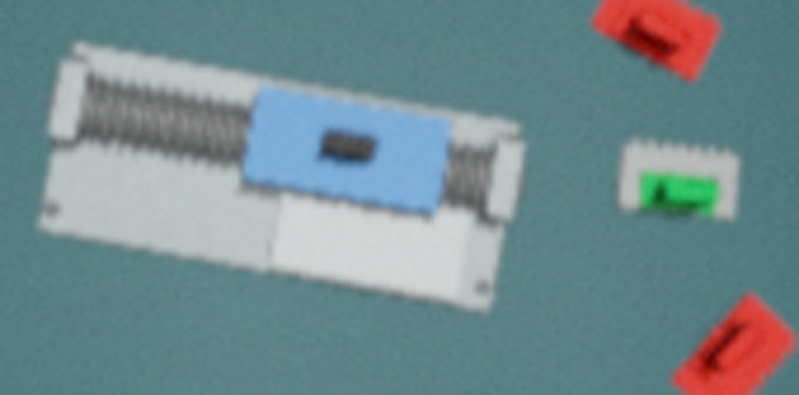

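The crop shows base corners at (77,43), (522,122), (491,309) and (38,228). The leaf plate corners are about (622,140), (740,153), (737,218) and (618,208), with teeth facing up (world +x).

Run:
```python
from h import *
from scipy.optimize import least_squares
o=lambda p:np.array([265,198])+(np.array(p,float)+.5)/4.7-.5
def fit(L,uv,g):
    L=np.array(L)/1000
    def P(q): c,s=np.cos(q[2]),np.sin(q[2]); return L@np.array([[c,s,0],[-s,c,0],[0,0,1]])+[q[0],q[1],0]
    f=lambda q:(proj('t0',P(q))-uv).ravel()
    s=least_squares(f,g); print(s.x[:2]*1000,np.degrees(s.x[2]),s.fun.round(1)); return s.x,P
base=[(43,150,10),(43,-150,10),(-82,-150,10),(-82,150,10)]
uv=o([(77,43),(522,122),(491,309),(38,228)])
g=[*plane('t0',uv.mean(0),.01)[0][:2],-.17]
fit(base,uv,g)
# with end-block outer top corners (56 mm) 
leaf=[(20,38,6),(20,-38,6),(-20,-38,6),(-20,38,6)]
uvl=o([(622,148),(740,155),(737,218),(618,208)])
fit(leaf,uvl,[*plane('t0',uvl.mean(0),.006)[0][:2],0])
bl=np.array([[315.77,235.66],[319.33,216.4],[360.94,224.1],[357.38,243.37]]); print('blue c',plane('t0',bl.mean(0),.064)*1000, 'tab top',plane('t0',o([(349,146)]),.098)*1000)
d=plane('t0',bl,.064); e=d[2]-d[1];print('blue ang',np.degrees(np.arctan2(-e[0],-e[1]))*-1, np.linalg.norm(e))
print('green tabtop',plane('t0',o([(680,195)]),.05)*1000)
s=r.sense(); print(s['time_s'],s['tcp_pos'],np.degrees(np.arctan2(s['ee_rot'][1][1],s['ee_rot'][0][1])))
```

```text
[532.57254634 -39.63958629] -11.316989254805126 [-0.5 -0.3  0.2 -0.1  0.3  0.3  0.   0.1]
[ 503.75099514 -297.1149631 ] -5.455581526565021 [ 0.2 -0.1 -0.4  0.3 -0.3 -0.2  0.4  0. ]
blue c [[522.79952624 -76.40679005  64.        ]] tab top [[523.1646329 -76.4631044  98.       ]]
blue ang -11.66001082208776 0.12545094856742453
green tabtop [[ 492.414828 -287.946687   50.      ]]
0.1 [0.25963256 0.56797909 0.24656823] -114.5773130388236
```

Stand is at about (533,-40) mm with yaw -11.3°. The cover is already at about 0.02 of its travel. I'll close the fingers, travel there, and push the tab along stand +y (0.196, 0.981).

```bash
python3 -m jog '{"delta_pos":[[14,-38,0],[14,-38,0],[14,-38,0],[14,-38,0],[14,-38,0],[14,-38,0],[14,-38,0],[14,-38,0],[14,-38,0]],"rot":[[0,0,-4.3],[0,0,-4.3],[0,0,-4.3],[0,0,-4.3],[0,0,-4.3],[0,0,-4.3],[0,0,-4.3],[0,0,-4.3],[0,0,-4.3]],"grip":[0,0,0,0,0,0,0,0,0]}'
python3 -m jog '{"delta_pos":[[14,-38,0],[14,-38,0],[14,-38,0],[14,-38,0],[14,-38,0],[14,-38,0],[14,-38,0],[14,-38,0],[14,-38,0],[0,0,0]],"rot":[[0,0,-4.3],[0,0,-4.3],[0,0,-4.3],[0,0,-4.3],[0,0,-4.3],[0,0,-4.3],[0,0,-4.3],[0,0,-4.3],[0,0,-4.3],[0,0,0]],"grip":[0,0,0,0,0,0,0,0,0,0]}'
python3 - <<'E'
from h import *
s=r.sense(); print(s['tcp_pos'],s['wrist_force'],np.degrees(np.arctan2(s['ee_rot'][1][1],s['ee_rot'][0][1])),s['joints'])
E
```

```text
time_s: 0.85
tcp_pos: [0.3858, 0.2243, 0.2474]
ee_rot: [[0.447, -0.895, -0.0], [-0.895, -0.447, -0.0], [-0.0, 0.0, -1.0]]
wrist_force: [0.4, 1.4, -0.4]
gripper_width: 0.402
time_s: 1.68
tcp_pos: [0.5131, -0.1209, 0.2466]
ee_rot: [[-0.216, -0.976, -0.001], [-0.976, 0.216, -0.001], [0.002, 0.001, -1.0]]
wrist_force: [0.6, 0.4, -0.0]
gripper_width: 0.006
[ 0.51308293 -0.12087287  0.2465809 ] [ 0.55952759  0.40922813 -0.01961759] 167.50427579366993 [  4.43267495  12.56801931 -13.31484648   0.08286956 -64.17916188
 -16.96450474]
```

```bash
python3 -m jog '{"delta_pos":[[4,2,-35],[0,0,-35],[0,0,-35],[0,0,-25],[0,0,-15],[0,0,-5],[0,0,0]],"rot":[[0,0,1],[0,0,0],[0,0,0],[0,0,0],[0,0,0],[0,0,0],[0,0,0]],"grip":[0,0,0,0,0,0,0]}'
python3 -m jog '{"delta_pos":[[2,10,0],[2,10,0],[2,10,0],[2,10,0],[2,10,0],[2,10,0],[2,10,0],[2,10,0],[2,10,0],[0,0,0]],"rot":[[0,0,0],[0,0,0],[0,0,0],[0,0,0],[0,0,0],[0,0,0],[0,0,0],[0,0,0],[0,0,0],[0,0,0]],"grip":[0,0,0,0,0,0,0,0,0,0]}'
python3 -c "
from h import *
a=snap('top','t1')['frame'][180:290,250:440,::-1]; cv2.imwrite('pics/c1.png',cv2.resize(a,None,fx=4.2,fy=4.2,interpolation=cv2.INTER_CUBIC))"
```

```text
time_s: 2.27
tcp_pos: [0.5149, -0.1135, 0.0961]
ee_rot: [[-0.19, -0.982, -0.004], [-0.982, 0.19, -0.0], [0.001, 0.004, -1.0]]
wrist_force: [-0.8, -0.1, 0.5]
gripper_width: 0.007
time_s: 3.1
tcp_pos: [0.5346, -0.0215, 0.0976]
ee_rot: [[-0.188, -0.982, 0.001], [-0.982, 0.188, 0.001], [-0.001, -0.001, -1.0]]
wrist_force: [-0.3, -1.0, -0.2]
gripper_width: 0.006
```

View pics/c1.png

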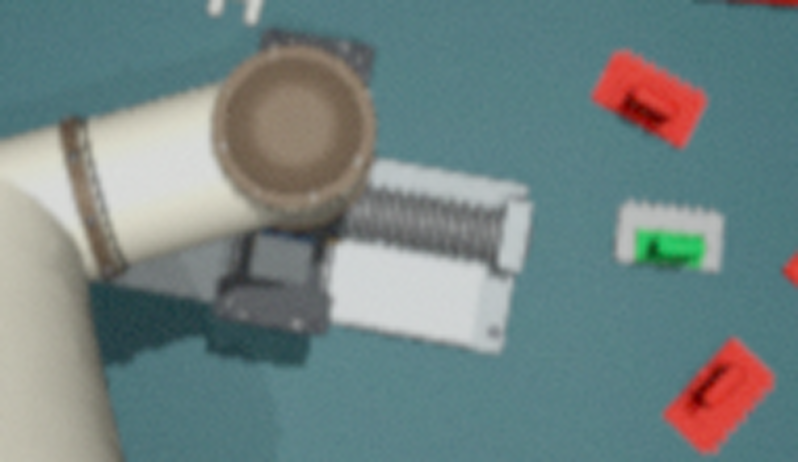

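The push is working: threads beside the ledge are clearing. Next I'll go gently to the end stop.

```bash
python3 -m jog '{"delta_pos":[[1,5,0],[1,5,0],[0.5,2,0],[0,0,0]],"rot":[[0,0,0],[0,0,0],[0,0,0],[0,0,0]],"grip":[0,0,0,0]}'
python3 -m jog '{"delta_pos":[[0.4,2,0],[0.4,2,0],[0,0,0]],"rot":[[0,0,0],[0,0,0],[0,0,0]],"grip":[0,0,0]}'
```

```text
time_s: 3.48
tcp_pos: [0.5359, -0.0114, 0.0972]
ee_rot: [[-0.19, -0.982, -0.001], [-0.982, 0.19, -0.0], [0.0, 0.001, -1.0]]
wrist_force: [-0.7, -1.0, 0.1]
gripper_width: 0.007
time_s: 3.73
tcp_pos: [0.5359, -0.011, 0.0973]
ee_rot: [[-0.191, -0.982, -0.004], [-0.982, 0.191, -0.005], [0.006, 0.003, -1.0]]
wrist_force: [0.1, -15.3, 1.0]
gripper_width: 0.005
```

```bash
python3 -m jog '{"delta_pos":[[-1,-6,0],[-4,-20,0],[0,0,35],[0,0,40],[-5,-36,20],[-7,-40,0],[-7,-40,0],[-7,-40,0],[-7,-40,0],[-5,-40,0]],"rot":[[0,0,0],[0,0,0],[0,0,0],[0,0,1],[0,0,1],[0,0,1],[0,0,1],[0,0,1],[0,0,0.5],[0,0,0]],"grip":[0,0,0,0,50,50,50,50,50,50]}'
python3 -m jog '{"delta_pos":[[-1,-14,0],[0,0,0],[0,0,0]],"rot":[[0,0,0],[0,0,0],[0,0,0]],"grip":[50,50,50]}'
python3 - <<'E'
from h import *
a=snap('wrist','w2'); b=snap('top','t2')['frame'][180:290,250:440,::-1]; cv2.imwrite('pics/c2.png',cv2.resize(b,None,fx=4.2,fy=4.2,interpolation=cv2.INTER_CUBIC))
print(a['xyz'],a['orientation'])
E
```

```text
time_s: 4.57
tcp_pos: [0.4937, -0.2712, 0.193]
ee_rot: [[-0.095, -0.995, 0.002], [-0.995, 0.095, 0.0], [-0.001, -0.002, -1.0]]
wrist_force: [-0.0, 0.2, 0.7]
gripper_width: 0.374
time_s: 4.82
tcp_pos: [0.493, -0.2842, 0.1923]
ee_rot: [[-0.098, -0.995, 0.001], [-0.995, 0.098, 0.001], [-0.001, -0.0, -1.0]]
wrist_force: [-0.6, 0.9, 0.1]
gripper_width: 0.486
[ 0.48548519 -0.36648678  0.32924758] [[-0.99526043 -0.09237056 -0.03040338]
 [ 0.09723694 -0.94943017 -0.29854201]
 [-0.00128939 -0.30008337  0.95391211]]
```

View pics/w2.png

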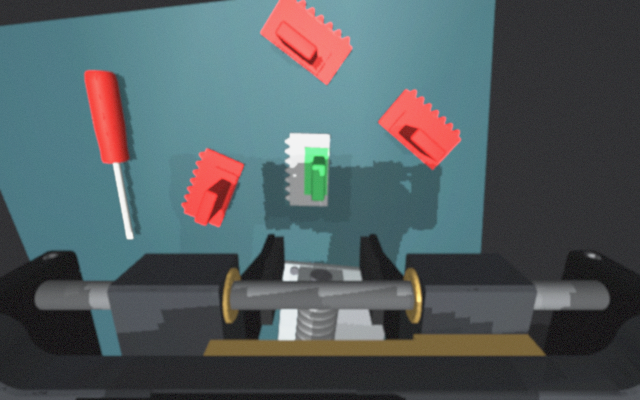

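The wrist view shows the green leaf at (308,170), well away from the fingers. I'll enlarge it to measure.

Run:
```python
from h import *
d=np.load('pics/w2.npz'); c=d['im'][120:220,265:350,::-1]; cv2.imwrite('pics/c3.png',cv2.resize(c,None,fx=6,fy=6,interpolation=cv2.INTER_CUBIC))
```

```text
(no output)
```

View pics/c3.png

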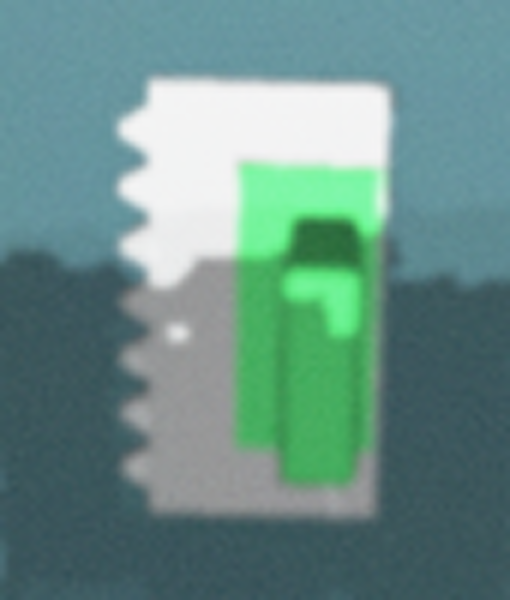

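Run:
```python
from h import *
from scipy.optimize import least_squares
o=lambda p:np.array([265,120])+(np.array(p,float)+.5)/6-.5
uv=o([(148,78),(391,83),(377,517),(150,515),(283,268),(362,268),(355,486),(280,486)])
L=np.array([(20,-38,6),(-20,-38,6),(-20,38,6),(20,38,6),(-4,-17,56),(-16,-17,56),(-16,17,56),(-4,17,56)])/1000
def P(q): c,s=np.cos(q[2]),np.sin(q[2]); return L@np.array([[c,s,0],[-s,c,0],[0,0,1]])+[q[0],q[1],0]
s=least_squares(lambda q:(proj('w2',P(q))-uv).ravel(),[.5,-.29,-.1]); print(s.x*1000,np.degrees(s.x[2]),s.fun.reshape(-1,2).round(1))
c,q=np.cos(s.x[2]),np.sin(s.x[2]); print('grip',s.x[0]-.01*c,s.x[1]-.01*q)
print(plane('w2',uv[:4],.006),plane('w2',uv[4:],.056))
```

```text
[ 506.05191181 -296.61900048 -120.33513844] -6.894695559688854 [[ 0.2  0.4]
 [-0.5  0.4]
 [-0.3 -0.4]
 [ 0.4 -0.9]
 [-0.3 -0.4]
 [ 0.3 -0.1]
 [ 0.4  0.5]
 [-0.3  0.2]]
grip 0.4961242272088068 -0.29541855119572863
[[ 0.52153065 -0.33711272  0.006     ]
 [ 0.48108149 -0.3323371   0.006     ]
 [ 0.49047621 -0.25601633  0.006     ]
 [ 0.53105863 -0.26034482  0.006     ]] [[ 0.49983284 -0.31266017  0.056     ]
 [ 0.488358   -0.31154209  0.056     ]
 [ 0.49256054 -0.27835735  0.056     ]
 [ 0.50384904 -0.27945548  0.056     ]]
```

View pics/c2.png

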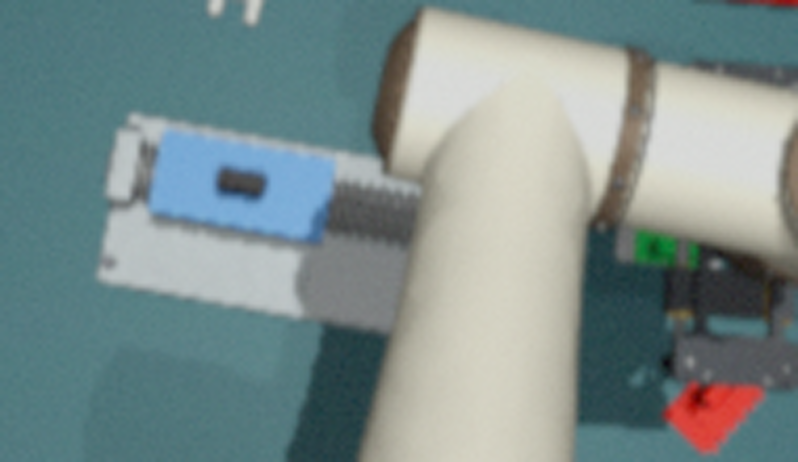

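Cover is at the far end and the leaf fit gives tab centre (496.1,-295.4), yaw -6.9°. I'll grasp it now.

```bash
python3 -m jog '{"delta_pos":[[3,-11,0],[0,0,-35],[0,0,-35],[0,0,-35],[0,0,-25],[0,0,-12],[0,0,0],[0,0,0]],"rot":[[0,0,-1.3],[0,0,0],[0,0,0],[0,0,0],[0,0,0],[0,0,0],[0,0,0],[0,0,0]],"grip":[50,50,50,50,50,50,50,50]}'
python3 -m jog '{"delta_pos":[[0,0,0],[0,0,0],[0,0,0],[0,0,0],[0,0,0],[0,0,0],[0,0,0],[0,0,0]],"rot":[[0,0,0],[0,0,0],[0,0,0],[0,0,0],[0,0,0],[0,0,0],[0,0,0],[0,0,0]],"grip":[0,0,0,0,0,0,0,0]}'
```

```text
time_s: 5.58
tcp_pos: [0.4967, -0.2941, 0.0503]
ee_rot: [[-0.116, -0.993, -0.001], [-0.993, 0.116, -0.0], [0.0, 0.001, -1.0]]
wrist_force: [1.0, -0.0, 0.8]
gripper_width: 0.506
time_s: 6.25
tcp_pos: [0.4961, -0.2947, 0.051]
ee_rot: [[-0.118, -0.993, 0.0], [-0.993, 0.118, -0.0], [0.0, -0.0, -1.0]]
wrist_force: [-1.7, 1.0, 4.1]
gripper_width: 0.14
```

Gripped at 12.2 mm. I'll lift, turn to the stand's yaw, and look at the ledge and threads with the wrist camera from above.

```bash
python3 -m jog '{"delta_pos":[[0,0,10],[0,0,35],[0,0,40],[0,0,40],[0,30,35],[-4,36,10],[-5,40,0],[-5,40,0],[-5,40,0],[-5,40,0]],"rot":[[0,0,0],[0,0,0],[0,0,0],[0,0,0],[0,0,-1],[0,0,-1],[0,0,-1],[0,0,-1.5],[0,0,0],[0,0,0]],"grip":[0,0,0,0,0,0,0,0,0,0]}'
python3 -m jog '{"delta_pos":[[0,20,0],[0,0,0],[0,0,0],[0,0,0]],"rot":[[0,0,0],[0,0,0],[0,0,0],[0,0,0]],"grip":[0,0,0,0]}'
python3 -c "
from h import *
a=snap('wrist','w3');b=snap('side','s3');cv2.imwrite('pics/w3b.png',cv2.resize(a['frame'][:,:,::-1],(800,500)))"
```

```text
time_s: 7.08
tcp_pos: [0.4712, -0.0699, 0.2175]
ee_rot: [[-0.196, -0.981, 0.0], [-0.981, 0.196, 0.001], [-0.001, -0.0, -1.0]]
wrist_force: [1.0, 0.7, -0.5]
gripper_width: 0.136
time_s: 7.42
tcp_pos: [0.472, -0.0517, 0.2173]
ee_rot: [[-0.195, -0.981, -0.0], [-0.981, 0.195, 0.0], [0.0, 0.0, -1.0]]
wrist_force: [0.3, -0.8, -0.9]
gripper_width: 0.136
```

View pics/w3b.png

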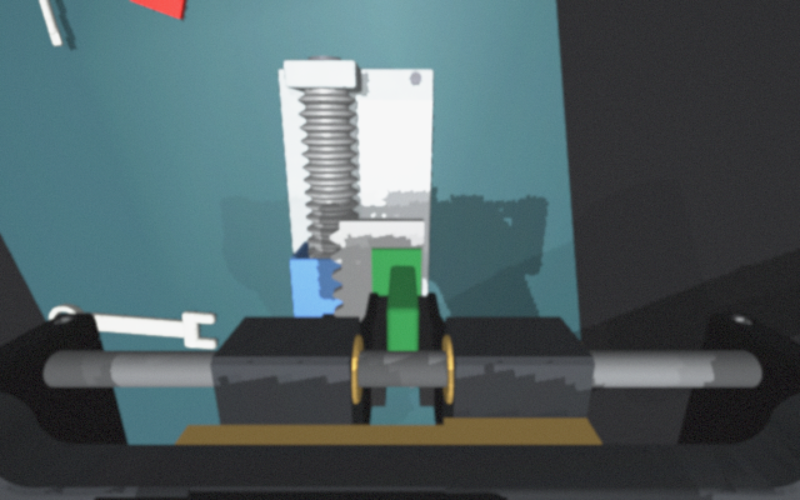

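The wrist view shows the bare threads (300-360, 90-260), ledge to their right, base corners (281,70) and (433,69), and the held leaf's back-right end at (340-425,220). One enlarged crop will give the precise fit.

Run:
```python
from h import *
d=np.load('pics/w3.npz'); c=d['im'][42:192,218:358,::-1]; cv2.imwrite('pics/c4.png',cv2.resize(c,None,fx=4,fy=4,interpolation=cv2.INTER_CUBIC))
```

```text
(no output)
```

View pics/c4.png

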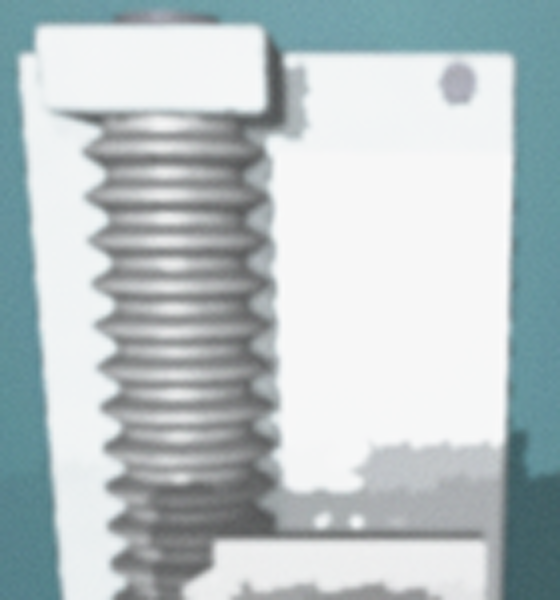

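```bash
cat > m.py <<'E'
from h import *
from scipy.optimize import least_squares
o=lambda p:np.array([218,42])+(np.array(p,float)+.5)/4-.5
l=[(85,152),(88,196),(90,240),(93,283),(97,325),(99,367),(102,407),(105,447),(108,487)]
rr=[(270,150),(270,196),(271,240),(274,283),(274,325),(275,367),(275,407),(276,447)]
L=np.array([(21.95,-125+10*k,34.5) for k in range(9)]+[(-21.95,-125+10*k,34.5) for k in range(8)]+[(-82,-150,10),(43,-150,10)])/1000
uv=o(l+rr+[(514,54),(20,54)])
def fit(L,uv,g,f='w3'):
    P=lambda q:L@np.array([[np.cos(q[2]),np.sin(q[2]),0],[-np.sin(q[2]),np.cos(q[2]),0],[0,0,1]])+[q[0],q[1],0]
    s=least_squares(lambda q:(proj(f,P(q))-uv).ravel(),g); print((s.x*1000).round(1),np.degrees(s.x[2]).round(2)); print(s.fun.reshape(-1,2).round(1).tolist()); return s.x
S=fit(L,uv,[.53,-.04,-.2]); fit(L[:17],uv[:17],S)
T=r.sense(); print(T['tcp_pos'])
z=T['tcp_pos'][2]-.051
lf=np.array([(20,-38,6),(-20,-38,6)])/1000+[0,0,z]
F=fit(lf,o([(215,537),(487,540)]),[.49,-.05,-.2])
R=np.array(T['ee_rot'])[:2,:2]; print('leaf-tcp in tool',R.T@(F[:2]-T['tcp_pos'][:2])*1000, 'jaw yaw',np.degrees(np.arctan2(-R[1,1],-R[0,1])))
E
python3 m.py
```

```text
[ 533.8  -38.1 -199. ] -11.4
[[-0.3, 0.0], [-0.3, 0.2], [0.0, 0.1], [0.0, 0.1], [-0.2, 0.1], [0.0, -0.1], [-0.0, -0.0], [-0.1, -0.1], [-0.1, -0.4], [-0.2, 0.7], [0.1, 0.3], [0.2, 0.2], [-0.2, 0.2], [0.1, 0.2], [0.1, -0.0], [0.4, 0.1], [0.5, 0.0], [0.9, -0.5], [-0.9, -0.8]]
[ 533.7  -38.1 -198.8] -11.39
[[-0.3, -0.0], [-0.3, 0.1], [0.0, 0.0], [0.0, -0.0], [-0.2, -0.0], [0.0, -0.2], [-0.0, -0.1], [-0.1, -0.2], [-0.1, -0.5], [-0.2, 0.6], [0.1, 0.2], [0.2, 0.1], [-0.2, 0.1], [0.1, 0.1], [0.1, -0.1], [0.4, -0.0], [0.5, -0.1]]
[ 0.47202116 -0.05233923  0.21707506]
[ 482.4  -54.5 -207.5] -11.89
[[0.1, -0.0], [-0.1, -0.0]]
leaf-tcp in tool [  0.09865287 -10.60596922] jaw yaw -11.357957477655686
```

Fit residuals are sub-pixel. Stand is at (533.8,-38.1), yaw -11.4°, and the leaf sits in the gripper as expected. I'll descend onto the ledge at stand (-58,-70), clear of the threads.

```bash
python3 -m jog '{"delta_pos":[[-10,-20,0],[-9,-21,0],[0,0,-35],[0,0,-35],[0,0,-20],[0,0,-15],[0,0,-8],[0,0,0],[0,0,0]],"rot":[[0,0,0],[0,0,0],[0,0,0],[0,0,0],[0,0,0],[0,0,0],[0,0,0],[0,0,0],[0,0,0]],"grip":[0,0,0,0,0,0,0,0,0]}'
python3 -m jog '{"delta_pos":[[0,0,-1.5],[0,0,-1],[0,0,-0.5],[0,0,0]],"rot":[[0,0,0],[0,0,0],[0,0,0],[0,0,0]],"grip":[0,0,0,0]}'
```

```text
time_s: 8.27
tcp_pos: [0.4535, -0.0931, 0.1044]
ee_rot: [[-0.196, -0.981, 0.0], [-0.981, 0.196, -0.0], [0.0, -0.0, -1.0]]
wrist_force: [1.2, -0.5, -1.2]
gripper_width: 0.135
time_s: 8.6
tcp_pos: [0.4534, -0.0924, 0.1017]
ee_rot: [[-0.195, -0.981, 0.001], [-0.981, 0.195, 0.0], [-0.0, -0.001, -1.0]]
wrist_force: [0.7, -0.9, -1.2]
gripper_width: 0.137
```

```bash
python3 -m jog '{"delta_pos":[[0,-0.7,-8],[0,0,-6],[0,0,-4],[0,0,-1],[0,0,0],[0,0,0]],"rot":[[0,0,0],[0,0,0],[0,0,0],[0,0,0],[0,0,0],[0,0,0]],"grip":[0,0,0,0,0,0]}'
python3 -m jog '{"delta_pos":[[0,0,-0.5],[0,0,-0.5],[0,0,0]],"rot":[[0,0,0],[0,0,0],[0,0,0]],"grip":[0,0,0]}'
```

```text
time_s: 9.1
tcp_pos: [0.4532, -0.0932, 0.082]
ee_rot: [[-0.195, -0.981, -0.0], [-0.981, 0.195, -0.0], [0.0, 0.0, -1.0]]
wrist_force: [0.3, -0.9, -2.3]
gripper_width: 0.137
time_s: 9.35
tcp_pos: [0.4532, -0.0932, 0.0812]
ee_rot: [[-0.195, -0.981, 0.0], [-0.981, 0.195, 0.0], [-0.0, -0.0, -1.0]]
wrist_force: [-0.2, 0.3, -1.8]
gripper_width: 0.135
```

```bash
python3 -m jog '{"delta_pos":[[0,0,-0.7],[0,0,0]],"rot":[[0,0,0],[0,0,0]],"grip":[0,0]}'
python3 -m jog '{"delta_pos":[[2,-0.4,0],[2,-0.4,0],[2,-0.4,0],[2,-0.4,0],[1.5,-0.3,0],[0,0,0]],"rot":[[0,0,0],[0,0,0],[0,0,0],[0,0,0],[0,0,0],[0,0,0]],"grip":[0,0,0,0,0,0]}'
```

```text
time_s: 9.52
tcp_pos: [0.4533, -0.0932, 0.081]
ee_rot: [[-0.195, -0.981, 0.0], [-0.981, 0.195, -0.0], [0.0, -0.0, -1.0]]
wrist_force: [-1.9, 0.4, 4.1]
gripper_width: 0.136
time_s: 10.02
tcp_pos: [0.461, -0.0954, 0.081]
ee_rot: [[-0.196, -0.981, -0.004], [-0.981, 0.196, -0.001], [0.001, 0.004, -1.0]]
wrist_force: [-5.3, 1.0, 9.8]
gripper_width: 0.135
```

```bash
python3 -m jog '{"delta_pos":[[0,0.4,0.4],[1,-0.2,0],[1,-0.2,0],[0,0,0],[0,0,0]],"rot":[[0,0,0],[0,0,0],[0,0,0],[0,0,0],[0,0,0]],"grip":[0,0,0,0,0]}'
python3 -m jog '{"delta_pos":[[1,-0.2,0],[0,0,0],[0,0,0]],"rot":[[0,0,0],[0,0,0],[0,0,0]],"grip":[0,0,0]}'
python3 -m jog '{"delta_pos":[[1,-0.2,0],[0,0,0],[0,0,0]],"rot":[[0,0,0],[0,0,0],[0,0,0]],"grip":[0,0,0]}'
```

```text
time_s: 10.43
tcp_pos: [0.4641, -0.0951, 0.081]
ee_rot: [[-0.195, -0.981, -0.001], [-0.981, 0.195, -0.0], [0.0, 0.001, -1.0]]
wrist_force: [-3.7, 0.6, 5.0]
gripper_width: 0.133
time_s: 10.68
tcp_pos: [0.4651, -0.0953, 0.081]
ee_rot: [[-0.195, -0.981, -0.001], [-0.981, 0.195, -0.0], [0.0, 0.001, -1.0]]
wrist_force: [-4.3, 1.4, 5.5]
gripper_width: 0.133
time_s: 10.93
tcp_pos: [0.4661, -0.0956, 0.081]
ee_rot: [[-0.195, -0.981, -0.001], [-0.981, 0.195, -0.0], [0.0, 0.001, -1.0]]
wrist_force: [-5.4, 1.1, 5.5]
gripper_width: 0.132
```

Tips are about 2 mm into the grooves with only friction-level force. I'll keep going in 1 mm steps.

```bash
python3 -m jog '{"delta_pos":[[1,-0.2,0],[0,0,0],[0,0,0]],"rot":[[0,0,0],[0,0,0],[0,0,0]],"grip":[0,0,0]}'
python3 -m jog '{"delta_pos":[[1,-0.2,0],[0,0,0],[0,0,0]],"rot":[[0,0,0],[0,0,0],[0,0,0]],"grip":[0,0,0]}'
```

```text
time_s: 11.18
tcp_pos: [0.4671, -0.0958, 0.081]
ee_rot: [[-0.195, -0.981, -0.001], [-0.981, 0.195, -0.0], [0.0, 0.001, -1.0]]
wrist_force: [-3.6, 1.0, 5.2]
gripper_width: 0.134
time_s: 11.43
tcp_pos: [0.4681, -0.0959, 0.081]
ee_rot: [[-0.195, -0.981, -0.001], [-0.981, 0.195, -0.0], [0.0, 0.001, -1.0]]
wrist_force: [-3.2, 1.1, 5.4]
gripper_width: 0.135
```

```bash
python3 -m jog '{"delta_pos":[[0.7,-0.1,0],[0,0,0],[0,0,0]],"rot":[[0,0,0],[0,0,0],[0,0,0]],"grip":[0,0,0]}'
python3 -m jog '{"delta_pos":[[0.7,-0.1,0],[0,0,0],[0,0,0]],"rot":[[0,0,0],[0,0,0],[0,0,0]],"grip":[0,0,0]}'
```

```text
time_s: 11.68
tcp_pos: [0.4685, -0.096, 0.081]
ee_rot: [[-0.195, -0.981, -0.002], [-0.981, 0.195, -0.0], [0.001, 0.002, -1.0]]
wrist_force: [-4.8, 1.1, 7.0]
gripper_width: 0.138
time_s: 11.93
tcp_pos: [0.4693, -0.0962, 0.081]
ee_rot: [[-0.195, -0.981, -0.002], [-0.981, 0.195, -0.0], [0.001, 0.002, -1.0]]
wrist_force: [-5.2, 2.2, 7.3]
gripper_width: 0.136
```

```bash
python3 -m jog '{"delta_pos":[[0.5,-0.1,0],[0,0,0],[0,0,0]],"rot":[[0,0,0],[0,0,0],[0,0,0]],"grip":[0,0,0]}'
python3 -m jog '{"delta_pos":[[0.5,-0.1,0],[0,0,0],[0,0,0]],"rot":[[0,0,0],[0,0,0],[0,0,0]],"grip":[0,0,0]}'
```

```text
time_s: 12.18
tcp_pos: [0.4694, -0.0962, 0.0811]
ee_rot: [[-0.196, -0.981, -0.003], [-0.981, 0.196, -0.0], [0.001, 0.003, -1.0]]
wrist_force: [-5.2, 2.2, 8.3]
gripper_width: 0.138
time_s: 12.43
tcp_pos: [0.4694, -0.0962, 0.0811]
ee_rot: [[-0.196, -0.981, -0.004], [-0.981, 0.196, -0.0], [0.001, 0.004, -1.0]]
wrist_force: [-6.9, 2.4, 8.8]
gripper_width: 0.135
```

```bash
python3 -m jog '{"delta_pos":[[0.5,-0.1,0.3],[0,0,0],[0,0,0]],"rot":[[0,0,0],[0,0,0],[0,0,0]],"grip":[0,0,0]}'
python3 -m jog '{"delta_pos":[[0.7,-0.1,0],[0,0,0],[0,0,0]],"rot":[[0,0,0],[0,0,0],[0,0,0]],"grip":[0,0,0]}'
```

```text
time_s: 12.68
tcp_pos: [0.4696, -0.0963, 0.0811]
ee_rot: [[-0.196, -0.981, -0.005], [-0.981, 0.196, 0.0], [0.001, 0.004, -1.0]]
wrist_force: [-6.6, 3.3, 7.7]
gripper_width: 0.139
time_s: 12.93
tcp_pos: [0.4696, -0.0963, 0.0811]
ee_rot: [[-0.196, -0.981, -0.006], [-0.981, 0.196, 0.0], [0.001, 0.006, -1.0]]
wrist_force: [-8.3, 3.7, 9.4]
gripper_width: 0.138
```

Run:
```python
from h import *
a=snap('wrist','w5'); t=snap('top','t5')
A=cv2.resize(a['frame'][60:230,200:400,::-1],None,fx=3.8,fy=3.4,interpolation=cv2.INTER_CUBIC); cv2.imwrite('pics/c5.png',A)
```

```text
(no output)
```

View pics/c5.png

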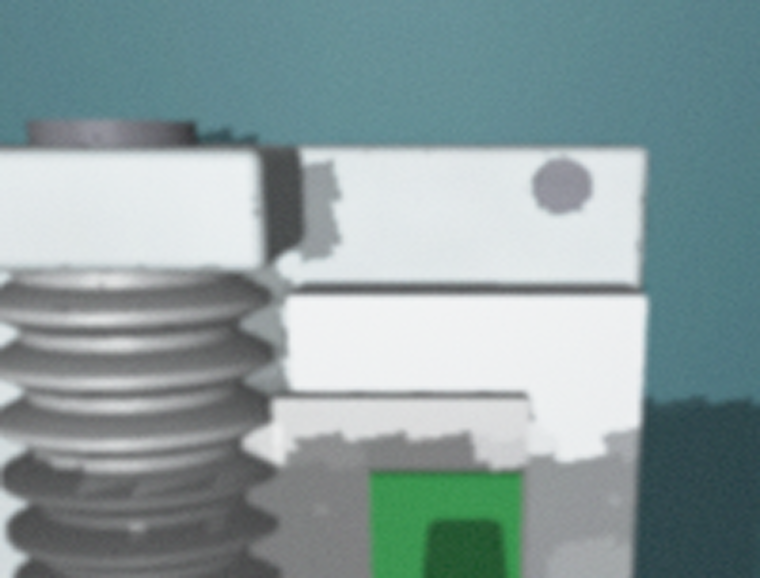

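The plate edge (275,440) sits at the crest tips (278,470) and the tooth fills its groove, so the leaf is home. I'll relieve the preload, open slightly, then rise.

```bash
python3 -m jog '{"delta_pos":[[-1,0.2,0],[-0.5,0.1,0.3],[0,0,0]],"rot":[[0,0,0],[0,0,0],[0,0,0]],"grip":[0,0,0]}'
python3 -m jog '{"delta_pos":[[0,0,0],[0,0,0],[0,0,0],[0,0,0],[0,0,0],[0,0,0]],"rot":[[0,0,0],[0,0,0],[0,0,0],[0,0,0],[0,0,0],[0,0,0]],"grip":[20,30,30,30,30,30]}'
python3 -m jog '{"delta_pos":[[0,0,5],[0,0,15],[0,0,30],[0,0,35],[0,0,35],[0,20,20],[0,35,0],[0,0,0],[0,0,0]],"rot":[[0,0,0],[0,0,0],[0,0,0],[0,0,0],[0,0,0],[0,0,0],[0,0,0],[0,0,0],[0,0,0]],"grip":[30,30,30,30,30,30,30,30,30]}'
python3 - <<'E'
from h import *
a=snap('wrist','w6')
A=cv2.resize(a['frame'][20:190,200:400,::-1],None,fx=3.8,fy=3.4,interpolation=cv2.INTER_CUBIC); cv2.imwrite('pics/c6.png',A)
E
```

```text
time_s: 13.28
tcp_pos: [0.4695, -0.0962, 0.0811]
ee_rot: [[-0.196, -0.981, -0.003], [-0.981, 0.196, 0.0], [0.001, 0.003, -1.0]]
wrist_force: [-3.7, 1.6, 3.6]
gripper_width: 0.132
time_s: 13.78
tcp_pos: [0.4713, -0.0961, 0.0816]
ee_rot: [[-0.195, -0.981, 0.001], [-0.981, 0.195, 0.0], [-0.0, -0.001, -1.0]]
wrist_force: [0.4, 0.4, -0.3]
gripper_width: 0.299
time_s: 14.53
tcp_pos: [0.4708, -0.04, 0.2223]
ee_rot: [[-0.193, -0.981, 0.002], [-0.981, 0.193, 0.001], [-0.001, -0.002, -1.0]]
wrist_force: [0.5, 0.7, -0.2]
gripper_width: 0.297
```

View pics/c6.png

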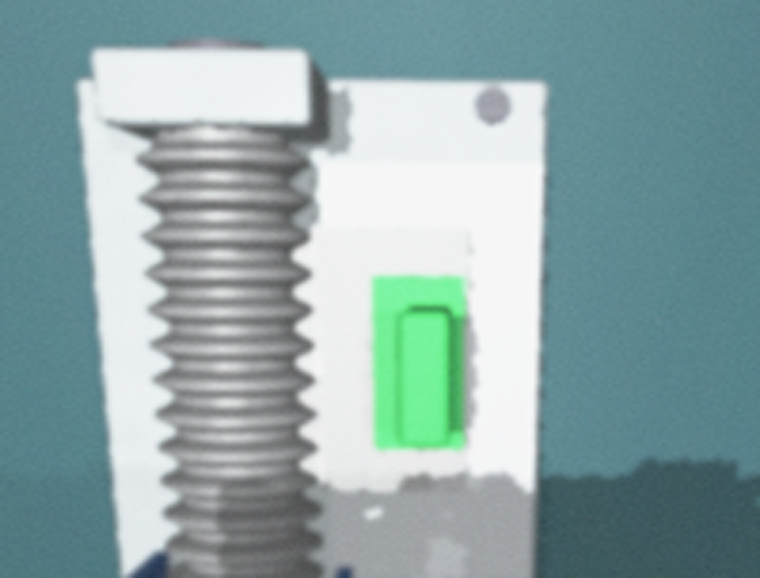

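The leaf lies flat on the ledge, snug against the crests and released. A numerical check of its pose relative to the spindle, and of the cover, from this image:

Run:
```python
from h import *
from scipy.optimize import least_squares
o=lambda p:np.array([200,20])+(np.array(p,float)+.5)/[3.8,3.4]-.5
def fit(L,uv,g):
    L=np.array(L)/1000
    P=lambda q:L@np.array([[np.cos(q[2]),np.sin(q[2]),0],[-np.sin(q[2]),np.cos(q[2]),0],[0,0,1]])+[q[0],q[1],0]
    s=least_squares(lambda q:(proj('w6',P(q))-uv).ravel(),g); print((s.x[:2]*1000).round(1),np.degrees(s.x[2]).round(2),abs(s.fun).max()); return s.x
ys=[160,198,236,272,309,345,379,413,446]; xl=[140,140,143,147,149,152,153,157,160]; xr=[308,311,312,313,313,314,315,316,318]
S=fit([(21.95,-125+10*k,34.5) for k in range(9)]+[(-21.95,-125+10*k,34.5) for k in range(9)],o(list(zip(xl,ys))+list(zip(xr,ys))),[.53,-.04,-.2])
F=fit([(-20,-38,36),(-4,-17,86),(-16,-17,86),(-16,17,86),(-4,17,86)],o([(469,232),(401,310),(449,310),(447,446),(398,446)]),[.48,-.1,-.2])
c,s=np.cos(S[2]),np.sin(S[2]); print('leaf in stand',np.array([[c,s],[-s,c]])@(F[:2]-S[:2])*1000,np.degrees(F[2]-S[2]))
t=vision.capture('top')['frame']; np.savez('pics/t6.npz',**{k:np.load('pics/t0.npz')[k] for k in('K','x','R')})
m=cv2.inRange(cv2.cvtColor(np.ascontiguousarray(t),cv2.COLOR_RGB2HSV),(100,90,90),(125,255,255)); m[:,:260]=0;m[:,440:]=0;m[:190]=0;m[290:]=0
k=max(cv2.findContours(m,0,2)[0],key=cv2.contourArea); print('blue now',cv2.minAreaRect(k))
f=np.load('pics/t2.npz')['im']; m=cv2.inRange(cv2.cvtColor(f,cv2.COLOR_RGB2HSV),(100,90,90),(125,255,255)); m[:,:250]=0;m[:,440:]=0
k=max(cv2.findContours(m,0,2)[0],key=cv2.contourArea); R=cv2.minAreaRect(k); p=plane('t2',R[0],.064)[0]; print('cover (t2) y in stand',R,np.array([-s,c])@(p[:2]-S[:2])*1000)
print(r.sense()['time_s'])
```

```text
[534.4 -38.4] -11.41 1.2357519088541267
[479.7 -98.7] -12.3 1.3892536588270588
leaf in stand [-41.7123754  -69.98699423] -0.8912970385373451
blue now ((298.6981201171875, 216.44337463378906), (13.873414993286133, 31.592926025390625), 74.05460357666016)
cover (t2) y in stand ((307.24127197265625, 224.2375946044922), (41.93575668334961, 19.918413162231445), 9.865806579589844) 53.98120005747949
14.6333
```

```bash
python3 -c "
from station import finish_job
print(finish_job())"
```

```text
the job is handed in; nothing more can be done
None
```

I pushed the dust cover to its end stop and slid the green 10 mm leaf into the threads until it was home. I then released it, raised the arm clear and handed the job in. No verdict was reported.

**Cover:** It stopped against about 15 N. My camera measure put its centre at stand y ≈ +54 mm. The end position isn't given directly, but I take it as about +56 mm, which puts the joint at about 0.118 m. The cover was partly hidden by the arm in the last picture, so this comes from an earlier one; nothing went near it afterwards.

**Leaf:** I laid it on the ledge and slid it in small steps of 2 mm down to 0.5 mm. The wrist force stayed at or below about 13 N in total until it stopped moving. After release:
- **Position:** it measured (-41.7, -70.0) mm in the stand frame, against -42 and -70 for fully home.
- **View:** the picture shows its edge at the crests and the teeth filling the grooves.
- **Yaw:** the rough fit showed -0.9° relative to the stand, with up to 1.4 pixels of error. I put that down to pixel reading, since the leaf looked square on both sides.

**Surroundings:** I went near nothing else and never approached the other leaf, vial, wrench, driver or red look-alikes. I did not re-measure their positions at the end. The clock read 14.6 s when I handed in.

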